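# Change the specimen on the inspection microscope

### The arm

A 6-joint arm with a two-finger parallel gripper is mounted at the origin on the work surface. World frame = base frame: x ahead of the robot, y to its left, z up, the work surface at z = 0. Lengths are in m, angles in rad, forces in N, time in s.
With the tool pointing down it reaches from about 0.375 to 0.975 m from the base axis. Payload 3.8 kg.
Tool frame: the origin (TCP) lies between the finger pads; the fingertips stand 19 mm ahead of it and the grasp point (between the pads) is the TCP; z points along the fingers, y is the line along which they close (so a half turn about z gives the same grasp; the last joint's range is limited). The gripper opens to 88 mm and grips with 3 to 60 N. Pads are 18 mm wide; open, the fingers measure 123 mm over their backs; the gripper's body (75 mm by 187 mm) begins 45 mm behind the grasp point.
Start: joints at [-1.351, 0.264, 1.604, -0, 1.274, -0.037], TCP at [0.171, -0.653, 0.258] pointing down, gripper open.
Joint ranges: [-2.63, 2.63], [-0.94, 2.18], [0.31, 2.57], [-1.31, 4.45], [0, 2.66], [-2.55, 2.55]. Speed limits (rad/s): [2.57, 2.57, 3.14, 3.14, 3.14, 3.14].

### API

Orientations are given as a unit quaternion [w, x, y, z].
In Python, from bench import bot gives the robot as it stands. Calls block until the motion is done:
- bot.move_to(position, orientation): joint-space move of the TCP to a pose.
- bot.movel(position, rot=None, vel=0.15): straight line of the TCP; rot=None keeps the orientation; vel is the mean speed in m/s.
- bot.move_joints(angles): joint-space move.
- bot.gripper_open() and bot.close(newtons=None): open the fingers fully, or close them until they stop; newtons is the grip in N (None keeps the last).
- bot.hold(seconds).
- bot.inverse_kinematics(position, orientation): joint angles nearest the present ones, or None.
- bot.capture(name): name is "scene" or "top" or "wrist"; returns the picture (420x560x3 uint8, blue, green, red); there is no depth.
- bot.camera_info(name): a dict with "camera_matrix" (3x3 intrinsics, pixels), "position" and "orientation" of the camera in the world. Camera axes: x right, y up, looking along -z (the intrinsics and any distortion apply to the point x, -y, -z); pixel columns grow to the right and rows downward; lengths in m; the calibration is good to about 2 mm. A picture is of the moment at which its call begins: read the wrist's pose just before it. camera_info takes no time and is no camera call; for the wrist camera it gives the pose at the moment of the call.
A pose or a line that the arm cannot do raises bot.IKError and nothing moves.
- bot.close_job(): hands the job in; it is judged then, once.
Readings, each from a call of its own:
- bot.current_time(): time.
- bot.current_joints(): joint angles.
- bot.current_qvel(): joint speeds.
- bot.current_joint_torque(): joint torques, N m.
- bot.current_position(): TCP position.
- bot.current_tool_rot(): TCP orientation.
- bot.current_wrist_force(): force on the tool from outside, world axes, zero at the start.
- bot.current_wrist_torque(): the same for the moment, N m.
- bot.current_finger_gap(): finger opening in m.
- bot.current_grip_force(): force on a finger pad.
Only numpy, scipy, OpenCV 4.12 (cv2) and the standard library are available. Lean on these libraries where they do the work, as an engineer would, in place of code of your own. Each camera call takes 0.05 s, during which the arm holds its last target. There are 200 camera calls.

### The job

Change the specimen on the microscope: first put the finished round mount from the glass stage into the middle of the steel dish, then clear the two tall blocks out of the blue tray and stand them both on the black rubber mat, and lay the low steel coupon from between them flat in the middle of the glass stage. Only then stand each tall block upright back in the tray in the place it came from, lying the same way as before (end for end does not matter). Set things down, do not drop them, and do not shift the loupe and the brass weight in the tray.

Things in the scene. Friction and masses are not known exactly. Their poses are not given: they have to be found in the camera images.
- mount: Finished specimen: black resin disc, diameter 40, height 30 mm, upright, with a small steel rectangle in its top face. About 60 g. Starts near the middle of the microscope's glass stage. Origin: centre of its underside, z up.
- coupon: Next specimen: steel bar 90 long (own x) x 24 wide (own y) x 30 mm high, dark weld bead across the middle of its top. About 0.5 kg. Starts in the tray, lying along the tray's x between the two tall blocks, 8 mm from each, too close for fingers until both are gone. Origin: centre of its underside, z up.
- vblock: Aluminium V-block 90 long (own x) x 40 wide (own y) x 70 mm high, with an open V groove 26 wide and 22 mm deep along its top; two lands 7 mm thick stand either side. About 0.5 kg. Its outer sides are flat to the top: grasp across the 40 mm width, in the top 30 mm, above the coupon. Starts in the tray, at one side of the coupon (which side varies). Origin: centre of its underside, z up.
- slidebox: Closed slide box, grey plastic with black lid and a paper label on top, solid, 90 long (own x) x 40 wide (own y) x 70 mm high. About 0.3 kg. Grasp as the V-block. Starts in the tray at the other side of the coupon. Origin: centre of its underside, z up.
- tray: Fixed blue tray 160 x 160 mm, floor 4 mm thick, walls 5 mm thick and 18 mm high. Origin: centre of its underside, z up. In its own frame the coupon starts at (-20, 0) mm and the tall blocks at (-20, +40) and (-20, -40) mm, all lengthwise along its x; dark patches on the floor mark the two block places.
- mat: Fixed black rubber mat, 120 (own x) x 200 (own y) x 4 mm thick, empty: side area for the tall blocks, room for both side by side (for instance at y = +50 and -50 mm, lengthwise along its x). Origin: centre of its underside, z up.
- dish: Fixed square steel dish, empty, 120 x 120 mm outside, walls 4 mm thick and 18 mm high, floor at most 5 mm above its underside. Origin: centre of its underside, z up.
- scope: Fixed white stereo microscope; its stage is pulled out from under the head. Origin: on the table directly below the centre of the round green glass stage plate (diameter 104 mm), whose top is level, 45 mm above the origin. The column and head (up to 0.37 m high) stand at its own +y side, starting 150 mm from the origin; the space above the stage is free.
- loupe: Small black loupe, diameter 26, height 24 mm, in the tray beyond the tall blocks, at about (52, 45) mm in the tray's frame. To be left alone. Origin: centre of its underside.
- weight: Small brass weight, diameter 24, height 29 mm, in the tray at about (52, -40) mm in the tray's frame. To be left alone. Origin: centre of its underside.

How it is judged:
On the way, in this order (a step that is already met when the one before it is completed fails the run):
1. the round mount stands released in the middle of the dish (horizontal distance between mount and dish below 0.015 m and z of mount in the frame of dish below 0.009 m and angle between mount's own z axis and vertical below 0.1 rad and linear speed of mount below 0.03 m/s and angular speed of mount below 0.3 rad/s and contact force between mount and the fingers below 0.1 N), for 0.2 s.
2. both tall blocks stand released on the mat (x of vblock in the frame of mat between -0.035 and 0.035 m and y of vblock in the frame of mat between -0.08 and 0.08 m and z of vblock in the frame of mat between 0 and 0.008 m and angle between each of vblock, slidebox's own z axis and vertical below 0.1 rad and linear speed of each of vblock, slidebox below 0.03 m/s and angular speed of each of vblock, slidebox below 0.3 rad/s and contact force between each of vblock, slidebox and the fingers below 0.1 N and x of slidebox in the frame of mat between -0.035 and 0.035 m and y of slidebox in the frame of mat between -0.08 and 0.08 m and z of slidebox in the frame of mat between 0 and 0.008 m), for 0.2 s.
3. the coupon lies released in the middle of the glass stage while both blocks still stand on the mat (all of step 2 and horizontal distance between coupon and scope below 0.012 m and z of coupon in the frame of scope between 0.041 and 0.049 m and angle between coupon's own z axis and vertical below 0.1 rad and linear speed of coupon below 0.03 m/s and angular speed of coupon below 0.3 rad/s and contact force between coupon and the fingers below 0.1 N), for 0.2 s.
At the end, for the whole second after the job is handed in: Mount upright in the dish, within 15 mm of its centre; coupon flat on the glass stage, within 12 mm of its centre; V-block and slide box upright in the tray, each within 12 mm of where it started and 0.2 rad of the tray's x direction; all four released and at rest (all of step 1 and horizontal distance between coupon and scope below 0.012 m and z of coupon in the frame of scope between 0.041 and 0.049 m and angle between each of coupon, vblock, slidebox's own z axis and vertical below 0.1 rad and linear speed of each of coupon, vblock, slidebox below 0.03 m/s and angular speed of each of coupon, vblock, slidebox below 0.3 rad/s and contact force between each of coupon, vblock, slidebox and the fingers below 0.1 N and distance of each of vblock, slidebox from where it was at the start of the episode below 0.012 m and angle between the x axis of each of vblock, slidebox and the x axis of tray, either way round below 0.2 rad); the robot touches nothing.
It fails at once if the loupe in the tray is shifted by more than 15 mm (distance of loupe from where it was at the start of the episode above 0.015 m).
It fails at once if the brass weight in the tray is shifted by more than 15 mm (distance of weight from where it was at the start of the episode above 0.015 m).
It fails at once if the mount, coupon or a block is dropped: moves faster than 0.5 m/s (a fall of more than about 12 mm) with no finger on it ((contact force between mount and the fingers below 0.01 N and linear speed of mount above 0.5 m/s) or (contact force between coupon and the fingers below 0.01 N and linear speed of coupon above 0.5 m/s) or (contact force between vblock and the fingers below 0.01 N and linear speed of vblock above 0.5 m/s) or (contact force between slidebox and the fingers below 0.01 N and linear speed of slidebox above 0.5 m/s)).
It also fails if it takes over 136 s, if anything falls off the work surface, if the arm or the gripper's body presses on something with over 40 N, if the wrist force passes 120 N, or if a joint passes its speed limit or range.

## Working session

There is one attempt and no reset: what is moved stays moved. The work goes in short steps, each a Python script; the robot and the scene stay as the last script left them, time stands still between calls to the robot, and variables do not carry over. Pictures are saved under pics/ and viewed, at most 14 in all, crops included, and the job is handed in when it is done.

```bash
ls; mkdir -p pics
python3 - <<'E'
from bench import bot
import cv2
for n in("scene","top"):
    cv2.imwrite(f"pics/{n}0.png",bot.capture(n)); i=bot.camera_info(n); print(n,i)
print(bot.current_tool_rot(),bot.current_time())
E
```

```text
pics
scene {'camera_matrix': array([[408.34736767,   0.        , 285.0125068 ],
       [  0.        , 408.34736767, 208.60788526],
       [  0.        ,   0.        ,   1.        ]]), 'position': array([ 1.02707286, -0.06744287,  0.65355715]), 'orientation': array([0.70996508, 0.24929617, 0.22577958, 0.6187282 ])}
top {'camera_matrix': array([[443.94236322,   0.        , 276.69056884],
       [  0.        , 443.94236322, 205.26678285],
       [  0.        ,   0.        ,   1.        ]]), 'position': array([ 0.48405725, -0.00167668,  1.04727439]), 'orientation': array([-0.69722204, -0.03056763,  0.02489806,  0.71577031])}
[-9.72720529e-04  9.91768719e-01  1.28038484e-01 -9.62964596e-05] 0.1
```

View pics/top0.png

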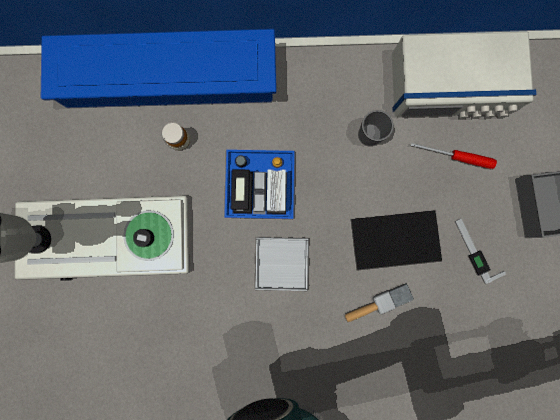

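View pics/scene0.png

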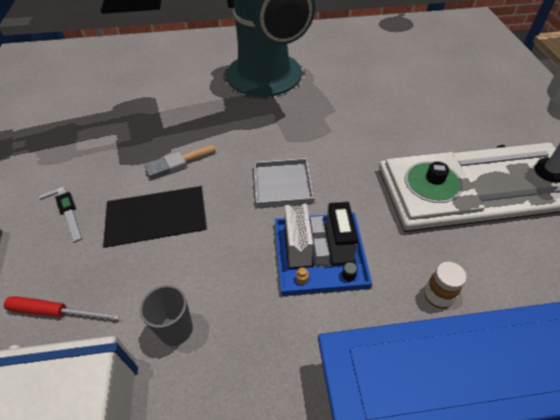

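The top view shows the tray (261,184), dish (282,263), mat (396,240) and glass stage with mount (150,237). The slide box is on the tray's left (+y) side and the V-block on the right. Next I'll locate them by masks.

```bash
cat > h.py <<'E'
import numpy as np, cv2
from bench import bot
from scipy.spatial.transform import Rotation as R
def ray(info,px,z):
    K=info["camera_matrix"]; q=info["orientation"]
    u=np.linalg.solve(K,[px[0],px[1],1.]); u=u*[1,-1,-1]
    d=R.from_quat(np.r_[q[1:],q[0]]).apply(u); p=info["position"]
    return p+d*(z-p[2])/d[2]
def rect(info,mask,z,hull=True):
    """largest blob of mask -> world rect (centre, size, angle) at height z"""
    c=max(cv2.findContours(mask,cv2.RETR_EXTERNAL,cv2.CHAIN_APPROX_NONE)[0],key=cv2.contourArea)
    w=np.array([ray(info,p,z)[:2] for p in c[:,0,:]])
    (x,y),s,a=cv2.minAreaRect((w*1e4).astype(np.float32))
    return np.round([x/1e4,y/1e4],4),np.round(np.array(s)/1e4,4),a
def roi(mask,x0,y0,x1,y1):
    m=np.zeros_like(mask); m[y0:y1,x0:x1]=mask[y0:y1,x0:x1]; return m
def down(yaw):
    """tool pointing down, closing axis (tool y) at world angle yaw (mod pi)"""
    q=(R.from_euler('z',yaw+np.pi/2)*R.from_euler('x',np.pi)).as_quat(); return np.r_[q[3],q[:3]]
E
python3 - <<'E'
from h import *
im=cv2.imread("pics/top0.png"); i=bot.camera_info("top")
H=cv2.cvtColor(im,cv2.COLOR_BGR2HSV); g=H[...,2]
blue=cv2.inRange(H,(100,120,50),(130,255,255))
print("tray",rect(i,roi(blue,215,140,305,225),.018))
blk=cv2.inRange(H,(0,0,0),(180,255,45))
print("mat",rect(i,roi(blk,340,200,450,280),.004))
gr=cv2.inRange(H,(40,70,40),(90,255,255))
m=roi(gr,115,200,185,270); print("stage",rect(i,m,.045))
print("mount",rect(i,roi(blk,128,225,162,252),.03+.045))
for px in [(256,238),(309,238),(307,290),(256,289)]: print("dish",ray(i,px,.018)[:2])
print("g at mat bg",g[240,345:360],g[236:243,282])
lid=roi(cv2.inRange(H,(0,0,0),(180,255,60)),228,165,252,216); print("slide",rect(i,lid,.074))
wh=roi(cv2.inRange(H,(0,0,180),(180,50,255)),262,165,290,216); print("vb",rect(i,wh,.074))
big=cv2.resize(im[140:300,215:315],None,fx=5,fy=3.75*4/3,interpolation=2)
cv2.imwrite("pics/c1.png",cv2.resize(im[145:295,120:320],None,fx=4,fy=4,interpolation=cv2.INTER_CUBIC))
for xy,yaw in [((.42,.25),0)]: pass
E
```

```text
tray (array([0.6172, 0.0449]), array([0.1604, 0.16  ]), 87.32041931152344)
mat (array([ 0.4788, -0.271 ]), array([0.1185, 0.1985]), 4.352293014526367)
stage (array([0.5036, 0.2987]), array([0.1021, 0.0992]), 88.5356674194336)
mount (array([0.5001, 0.2974]), array([0.0427, 0.0334]), 67.03099822998047)
dish [0.49042834 0.05534782]
dish [ 0.48725016 -0.06714059]
dish [ 0.36866817 -0.05881387]
dish [0.37384222 0.05794211]
g at mat bg [123 125 125 129 131 129 131 133  64  19  30  22  31  29  25] [129 121 130 191 185 181 179]
slide (array([0.5945, 0.083 ]), array([0.0441, 0.0934]), 88.77581024169922)
vb (array([ 0.5944, -0.002 ]), array([0.0198, 0.0887]), 88.44232940673828)
```

View pics/c1.png

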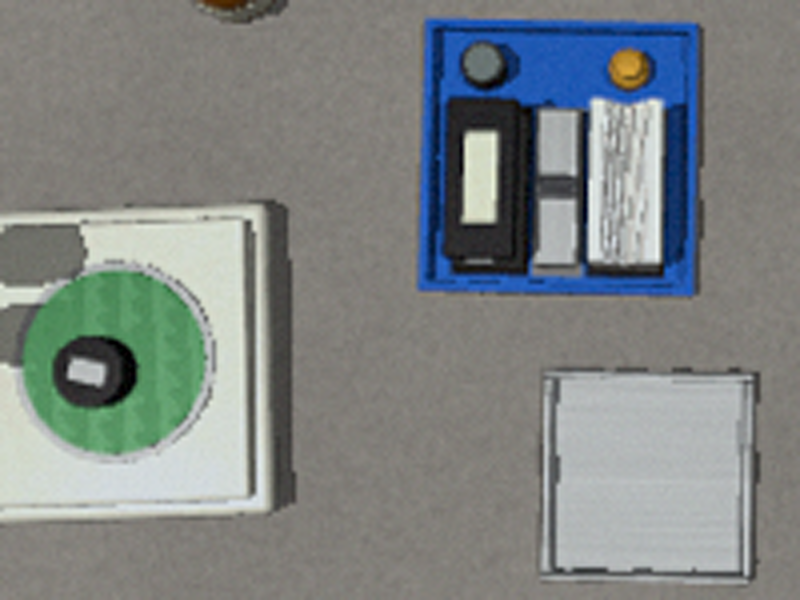

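The crop confirms the layout: mount just left of the stage centre, slide box at tray +y, V-block at −y, and the dish nearly square to the world. I'll check IK, go above the stage and take a close look with the wrist camera there and over the tray.

Run:
```python
from h import *
i=bot.camera_info("top"); print("mount by label",ray(i,(141.7,238),.075))
d=np.pi/180
for n,p,y in [("mount",(.5,.297,.067),43),("mount",(.5,.297,.067),-47),("dish",(.43,-.003,.03),43),("tray",(.597,.046,.03),87.3),("tray",(.597,.046,.03),-92.7),("mat",(.479,-.321,.07),94),("mat",(.479,-.321,.07),-86),("coup",(.5,.3,.07),87.3),("coup",(.5,.3,.07),-92.7)]:
    q=bot.inverse_kinematics(np.array(p),down(y*d)); print(n,y,None if q is None else np.round(q,2))
bot.move_to(np.array([.597,.046,.3]),down(-92.7*d))
inf=bot.camera_info("wrist"); print(bot.current_position(),inf); cv2.imwrite("pics/w_tray.png",bot.capture("wrist"))
bot.move_to(np.array([.503,.29,.25]),down(-47*d))
inf=bot.camera_info("wrist"); print(bot.current_position(),inf); cv2.imwrite("pics/w_stage.png",bot.capture("wrist"))
print(bot.current_time())
a,b=cv2.imread("pics/w_tray.png"),cv2.imread("pics/w_stage.png")
cv2.imwrite("pics/w01.png",cv2.resize(np.hstack([a,b]),(800,300)))
```

```text
mount by label [0.49657209 0.30257018 0.075     ]
mount 43 [ 0.49  0.28  1.97 -0.    0.89 -0.26]
mount -47 [ 0.49  0.28  1.97 -0.    0.89  1.31]
dish 43 [-0.06  0.08  2.3   0.    0.76 -0.82]
tray 87.3 [ 0.04  0.36  1.95  0.    0.84 -1.49]
tray -92.7 [ 0.04  0.36  1.95 -0.    0.84  1.65]
mat 94 [-0.63  0.27  1.98  0.    0.9  -2.27]
mat -86 [-0.63  0.27  1.98 -0.    0.9   0.87]
coup 87.3 [ 0.5   0.28  1.96  0.    0.9  -1.03]
coup -92.7 [ 0.5   0.28  1.96 -0.    0.9   2.12]
[0.59706929 0.04525552 0.29990498] {'camera_matrix': array([[307.96128186,   0.        , 281.24858859],
       [  0.        , 307.96128186, 212.17134877],
       [  0.        ,   0.        ,   1.        ]]), 'position': array([0.679001  , 0.04094085, 0.42629316]), 'orientation': array([-0.68092776,  0.11020798, -0.11572398,  0.71470242])}
[0.50370777 0.28936053 0.25038304] {'camera_matrix': array([[307.96128186,   0.        , 281.24858859],
       [  0.        , 307.96128186, 212.17134877],
       [  0.        ,   0.        ,   1.        ]]), 'position': array([0.56359491, 0.34495189, 0.37680393]), 'orientation': array([ 0.90500829, -0.14621145,  0.06344084, -0.39440773])}
4.1167
```

View pics/w_tray.png

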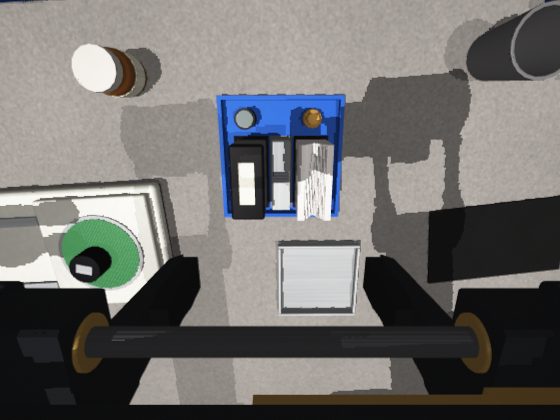

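View pics/w_stage.png

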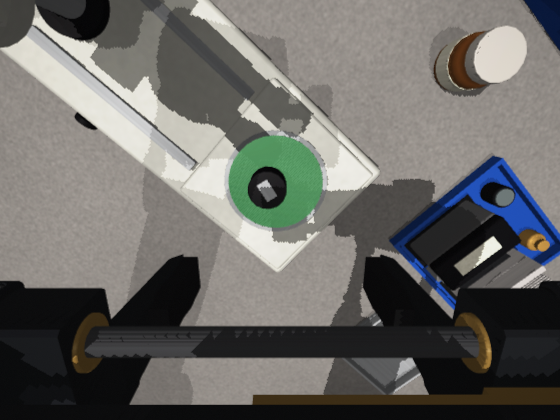

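The tray image shows the slide box (249,180), coupon (281,175), V-block (314,180) and dish (318,278). The stage image shows the green disc (277,180) with the mount's top around (267,188).

Run:
```python
from h import *
K=np.array([[307.96128186,0,281.24858859],[0,307.96128186,212.17134877],[0,0,1]])
it=dict(camera_matrix=K,position=np.array([0.679001,0.04094085,0.42629316]),orientation=np.array([-0.68092776,0.11020798,-0.11572398,0.71470242]))
isg=dict(camera_matrix=K,position=np.array([0.56359491,0.34495189,0.37680393]),orientation=np.array([0.90500829,-0.14621145,0.06344084,-0.39440773]))
a,b=cv2.imread("pics/w_tray.png"),cv2.imread("pics/w_stage.png")
A,B=[cv2.cvtColor(x,cv2.COLOR_BGR2HSV) for x in(a,b)]
blue=(100,120,40),(130,255,255)
print("tray",rect(it,roi(cv2.inRange(A,*blue),210,90,350,222),.018))
print("stage",rect(isg,roi(cv2.inRange(B,(40,70,40),(90,255,255)),215,120,340,240),.045))
m=roi(cv2.inRange(B,(0,0,60),(180,60,255)),255,176,279,200); print("label",rect(isg,m,.075))
print("mountblk",rect(isg,roi(cv2.inRange(B,(0,0,0),(180,255,40)),240,160,295,215),.065))
sl=roi(cv2.inRange(A,(0,0,130),(70,90,255)),232,150,264,215); print("slide label",rect(it,sl,.074))
vb=roi(cv2.inRange(A,(0,0,100),(180,80,255)),295,137,340,222); print("vb",rect(it,vb,.074))
for p in [(278,241),(360,241),(357,315),(278,314)]: print("dish",ray(it,p,.018)[:2])
cv2.imwrite("pics/c2.png",np.hstack([cv2.resize(a[85:225,210:350],(400,400),interpolation=2),cv2.resize(b[120:240,215:335],(400,400),interpolation=2)]))
```

```text
tray (array([0.6171, 0.0447]), array([0.1602, 0.1588]), 87.22811126708984)
stage (array([0.5027, 0.2974]), array([0.1022, 0.1019]), 42.90672302246094)
label (array([0.4975, 0.3035]), array([0.0208, 0.0133]), 75.07964324951172)
mountblk (array([0.4973, 0.3042]), array([0.0426, 0.0387]), 42.900508880615234)
slide label (array([0.5988, 0.0861]), array([0.0186, 0.0495]), 85.62776184082031)
vb (array([0.5956, 0.0015]), array([0.0536, 0.0942]), 87.22817993164062)
dish [0.49987792 0.05433524]
dish [ 0.49416037 -0.06377135]
dish [ 0.36754762 -0.06313544]
dish [0.37540676 0.06077991]
```

View pics/c2.png

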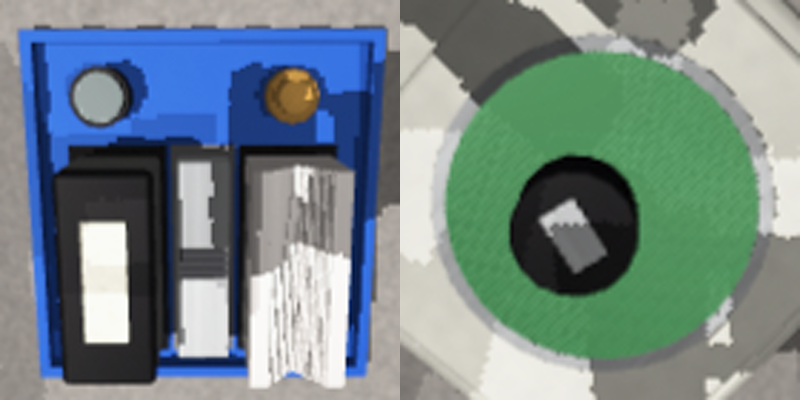

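Both views agree: stage (0.503, 0.298), mount (0.497, 0.303), tray (0.617, 0.045) at −2.7°, dish about (0.431, −0.003). The crop shows nothing in the way of the mount grasp, so I'll move the mount now, gripping diagonally so the open fingers fit inside the dish walls.

```bash
cat >> h.py <<'E'
A=np.array
def lower(x,y,z0,z1,thr=3.,step=.0015):
    """feel downwards from z0 to at lowest z1, stop on added upward wrist force"""
    bot.movel(A([x,y,z0]),vel=.12); bot.hold(.15); f0=bot.current_wrist_force()[2]; z=z0
    while z>z1:
        z-=step; bot.movel(A([x,y,z]),vel=.03); f=bot.current_wrist_force()[2]-f0
        if f>thr: break
    print("set z",round(z,4),"df",round(f,2)); return z
def pick(x,y,z,q,n,zup=.2,ztop=.14):
    bot.move_to(A([x,y,ztop]),q); bot.movel(A([x,y,z]),vel=.12); bot.close(n); bot.hold(.2)
    print("gap",bot.current_finger_gap(),"grip",bot.current_grip_force()); 
    bot.movel(A([x,y,z+.02]),vel=.08); bot.movel(A([x,y,zup]),vel=.2); print("gap",bot.current_finger_gap(),bot.current_time())
def place(x,y,z0,z1,q,zup=.2,**k):
    bot.move_to(A([x,y,zup]),q); z=lower(x,y,z0,z1,**k); bot.gripper_open(); bot.hold(.2)
    bot.movel(A([x,y,z+.05]),vel=.1); bot.movel(A([x,y,zup]),vel=.25); print("t",bot.current_time())
d=np.pi/180
E
python3 - <<'E'
from h import *
q=down(-47*d)
pick(.4972,.3033,.067,q,15)
place(.431,-.0035,.034,.022,q)
bot.move_to(A([.40,-.003,.3]),down(-92*d))
cv2.imwrite("pics/w_dish.png",bot.capture("wrist")); cv2.imwrite("pics/top1.png",bot.capture("top"))
E
```

```text
gap 0.03955323918166796 grip 14.99997116625309
gap 0.03963366534031125 7.5
set z 0.025 df 5.84
t 14.225
```

View pics/w_dish.png

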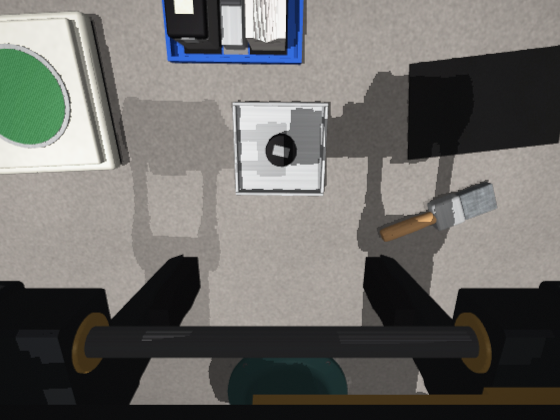

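The mount stands in the middle of the dish (281,150 against dish centre 280,148). Now the slide box, offset 4 mm outward so the inner finger clears the V-block.

```bash
cat >> h.py <<'E'
T=A([.617,.0448]);M=A([.479,-.271]);S=A([.503,.298])
def fr(o,a,x,y): c,s=np.cos(a*d),np.sin(a*d); return o+A([c*x-s*y,s*x+c*y])
tr=lambda x,y: fr(T,-2.7,x,y)
ma=lambda x,y: fr(M,4.35,x,y)
qt,qm=down(-92.7*d),down(-85.65*d)
E
python3 - <<'E'
from h import *
pick(*tr(-.02,.044),.060,qt,30)
place(*ma(0,-.05),.068,.055,qm)
x,y=tr(-.02,-.0)
bot.move_to(A([x-.04,y,.3]),qt)
cv2.imwrite("pics/w2.png",bot.capture("wrist")); cv2.imwrite("pics/top2.png",bot.capture("top"))
E
```

```text
gap 0.03973331599157143 grip 30.00007063150406
gap 0.039868824426863195 19.1083
set z 0.059 df 6.87
t 25.7833
```

View pics/w2.png

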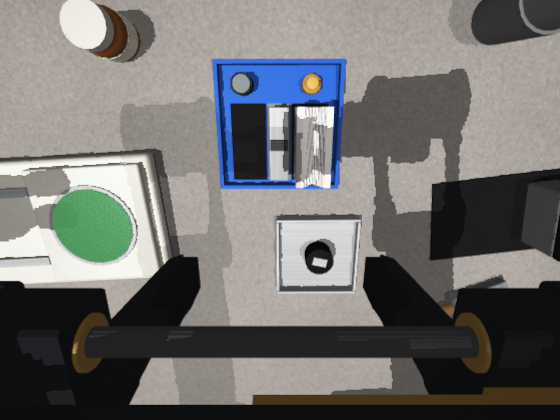

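The slide box is on the mat, its dark patch at (249,141) is free, and the V-block (315,146) and coupon (280,143) haven't moved. V-block next.

Run:
```python
from h import *
pick(*tr(-.02,-.04),.060,qt,35)
place(*ma(0,.05),.068,.055,qm)
x,y=tr(-.02,-.0)
bot.move_to(A([x-.04,y,.25]),qt)
i=bot.camera_info("wrist"); a=bot.capture("wrist"); cv2.imwrite("pics/w3.png",a); b=bot.capture("top")
cv2.imwrite("pics/top3.png",b)
cv2.imwrite("pics/c3.png",np.hstack([a[:300,130:430],cv2.resize(b[190:290,330:460],(390,300))]))
H=cv2.cvtColor(a,cv2.COLOR_BGR2HSV); m=cv2.inRange(H,(0,0,90),(180,70,255))
np.save("i3.npy",i,allow_pickle=True)
u=roi(m,260,80,305,190); u=cv2.morphologyEx(u,cv2.MORPH_CLOSE,np.ones((25,1),np.uint8)); print("coupon",rect(i,u,.034),"exp",x,y)
```

```text
gap 0.039991760337731545 grip 34.99484695494175
gap 0.039894484440781405 30.9917
set z 0.059 df 9.49
t 37.1
coupon (array([0.599 , 0.0455]), array([0.0268, 0.0933]), 87.27322387695312) exp 0.5970222025007605 0.045742129014192855
```

View pics/c3.png

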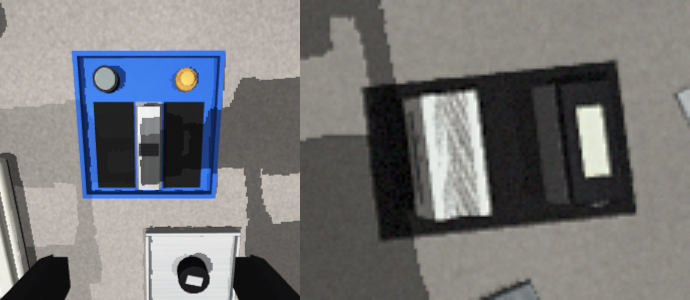

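Both blocks stand on the mat and the coupon lies free between the dark patches. Move the coupon to the stage.

Run:
```python
from h import *
pick(.598,.0457,.028,qt,35)
place(*S,.077,.064,qt)
bot.move_to(A([S[0]-.04,S[1]-.02,.28]),qt)
i=bot.camera_info("wrist"); a=bot.capture("wrist"); b=bot.capture("top")
cv2.imwrite("pics/top4.png",b);cv2.imwrite("pics/w4.png",a)
H=cv2.cvtColor(a,cv2.COLOR_BGR2HSV); g=cv2.inRange(H,(40,70,40),(90,255,255)); print("stage",rect(i,g,.045))
c=max(cv2.findContours(g,0,1)[0],key=cv2.contourArea); X,Y,w,h=cv2.boundingRect(c); print(X,Y,w,h)
print("coupon px",[ray(i,(X+w/2,Y+h/2),.045)])
cv2.imwrite("pics/c4.png",cv2.resize(a[max(Y-20,0):Y+h+20,X-20:X+w+20],None,fx=3,fy=3))
np.save("i4.npy",i,allow_pickle=True)
```

```text
gap 0.02334364146942716 grip 34.99995181336999
gap 0.023398067580139487 42.4083
set z 0.068 df 8.27
t 48.6417
stage (array([0.5044, 0.2971]), array([0.1026, 0.1006]), 84.82868957519531)
218 101 90 90
coupon px [array([0.50570653, 0.29637187, 0.045     ])]
```

View pics/c4.png

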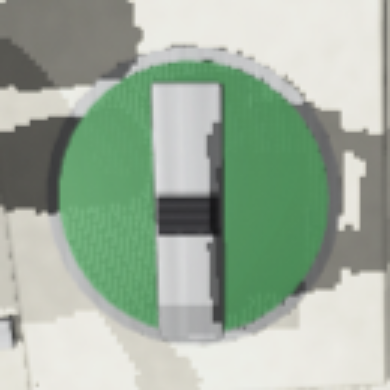

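The coupon lies on the glass, with its bead at crop (188,215), i.e. pixel (260.7,152.7). Convert that to check the centring.

Run:
```python
from h import *
i=np.load("i4.npy",allow_pickle=True).item()
print(ray(i,(260.7,152.7),.0755)); 
for y in (84,306): print(ray(i,(198+188/3,81+y/3),.075))
i=bot.camera_info("top"); b=cv2.imread("pics/top4.png"); H=cv2.cvtColor(b,cv2.COLOR_BGR2HSV)
for n,r in (("slide label",(415,215,435,255)),("vb",(358,210,390,272))):
    print(n,rect(i,roi(cv2.inRange(H,(0,0,110),(180,90,255)),*r),.074))
print(ma(0,-.05),ma(0,.05))
```

```text
[0.50211648 0.297339   0.0755    ]
[0.54600754 0.29439583 0.075     ]
[0.4692142  0.29966288 0.075     ]
slide label (array([ 0.4836, -0.3214]), array([0.0514, 0.0195]), 4.093430995941162)
vb (array([ 0.4756, -0.2204]), array([0.0916, 0.042 ]), 3.2615625858306885)
[ 0.48279245 -0.32085597] [ 0.47520755 -0.22114403]
```

Coupon centre is within about 1 mm of the stage centre, and the blocks are where I set them. Now return the blocks, each 2.5 mm outward so the opening fingers clear the neighbour.

Run:
```python
from h import *
pick(*ma(0,-.05),.060,qm,30)
place(*tr(-.02,.0425),.068,.055,qt)
pick(*ma(0,.05),.060,qm,35)
place(*tr(-.02,-.0425),.068,.055,qt)
x,y=tr(-.02,0)
bot.move_to(A([x-.04,y,.3]),qt)
i=bot.camera_info("wrist"); a=bot.capture("wrist"); cv2.imwrite("pics/w5.png",a)
H=cv2.cvtColor(a,cv2.COLOR_BGR2HSV)
print("slide label",rect(i,roi(cv2.inRange(H,(0,0,130),(70,90,255)),232,100,264,190),.074))
print("vb",rect(i,roi(cv2.inRange(H,(0,0,90),(180,80,255)),288,90,338,195),.074)); print(tr(-.02,.04),tr(-.02,-.04),bot.current_time())
```

```text
gap 0.039680861727155715 grip 29.998308210633695
gap 0.039486483582968676 54.35
set z 0.059 df 8.16
t 61.0167
gap 0.039790547447070695 grip 34.99982208944857
gap 0.039225463750518094 65.2417
set z 0.059 df 8.54
t 71.3417
slide label (array([0.5992, 0.0879]), array([0.0188, 0.0498]), 87.27336883544922)
vb (array([0.5956, 0.0042]), array([0.0428, 0.0906]), 87.4135971069336)
[0.59890646 0.08569772] [0.59513794 0.00578653] 71.925
```

View pics/w5.png

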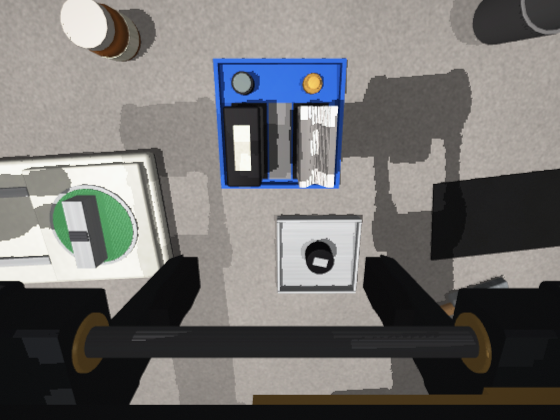

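Everything is in place: blocks at (243,146) and (317,146) about 2 mm from their starts, coupon on the stage, mount in the dish, loupe and weight unmoved. I'll hand it in.

```bash
python3 -c "
from bench import bot
bot.hold(.3); print(bot.close_job())"
```

```text
the job is handed in; nothing more can be done
None
```

I handed the job in at about 72 s. The last pictures show the mount in the middle of the dish, the coupon centred on the glass stage, both tall blocks back in the tray about 2 mm from their starting places, and the loupe and weight not visibly moved; the interface gave no verdict.

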